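Load two pleated cartridges into the gravity feed, wide one first

ROBOT

A 6-joint arm with a two-finger parallel gripper is mounted at the origin on the work surface. World frame = base frame: x ahead of the robot, y to its left, z up, the work surface at z = 0. Lengths are in mm, angles in rad, forces in N, time in s.
With the tool pointing down it reaches from about 300 to 850 mm from the base axis. Payload 5.4 kg.
Tool frame: the origin (TCP) lies midway between the tips of the shut fingers; the grasp point (between the pads) lies 19 mm behind it; z points along the fingers, y is the line along which they close (so a half turn about z gives the same grasp; the last joint's range is limited). The gripper opens to 85 mm and grips with 20 to 120 N. Pads are 22 mm wide; open, the fingers measure 114 mm over their backs; the gripper's body (76 mm by 85 mm) begins 54 mm behind the grasp point. The pads swing forward as they close: fully open they stand 13 mm farther back than shut.
Start: joints at [-1.443, 0.158, 1.597, -0, 1.386, -0.21], TCP at [190.538, -542.496, 231.299] pointing down, gripper open.
Joint ranges: [-2.91, 2.91], [-0.94, 2.29], [0.18, 2.7], [-1.29, 4.43], [0.17, 2.64], [-3, 3]. Speed limits (rad/s): [2.57, 2.57, 3.14, 3.14, 3.14, 3.14].

INTERFACE

Orientations are given as a unit quaternion [x, y, z, w].
In Python, from plant import bot gives the robot as it stands. Calls block until the motion is done:
- bot.movep(position, orientation): joint-space move of the TCP to a pose.
- bot.move_straight(position, rot=None, v=150, max_force=None): straight line of the TCP; rot=None keeps the orientation; v is the mean speed in mm/s. With max_force (N) it stops when the force on the tool has changed by that much, and returns True; else False.
- bot.goto_joints(angles): joint-space move.
- bot.gripper_to(opening, grasp_force=None): finger opening in mm; grasp_force is the grip in N (None keeps the last); returns when the fingers have stopped.
- bot.dwell(seconds).
- bot.ik(position, orientation): joint angles nearest the present ones, or None.
- bot.capture(name): name is "scene" or "top"; returns a dict with "image" (420x560x3 uint8, red, green, blue), "range_z" (420x560 float32, mm along the optical axis (not along the pixel's ray), 0 where there is no reading), "fx", "fy", "cx", "cy" (pixels), "k1" (the pictures are not rectified: a ray, as slopes to the right and down, at radius r is drawn at 1 + k1 r^2 times it, then the intrinsics apply), "extrinsics" (4x4, takes a point from camera to world coordinates). Camera axes: x right, y up, looking along -z (the intrinsics and any distortion apply to the point x, -y, -z); pixel columns grow to the right and rows downward; lengths in mm; the calibration is good to about 2 mm. A picture is of the moment at which its call begins.
A pose or a line that the arm cannot do raises bot.PlanningError and nothing moves.
- bot.job_done(): hands the job in; it is judged then, once.
Readings, each from a call of its own:
- bot.get_clock(): time.
- bot.get_q(): joint angles.
- bot.get_dq(): joint speeds.
- bot.get_tau(): joint torques, N m.
- bot.get_tcp_pos(): TCP position.
- bot.get_tool_rot(): TCP orientation.
- bot.get_contact_force(): force on the tool from outside, world axes, zero at the start.
- bot.get_wrist_torque(): the same for the moment, N m.
- bot.get_finger_gap(): finger opening in mm.
- bot.get_gripper_force(): force on a finger pad.
Only numpy, scipy, OpenCV 4.12 (cv2) and the standard library are available. Lean on these libraries where they do the work, as an engineer would, in place of code of your own. Each camera call takes 0.05 s, during which the arm holds its last target. There are 200 camera calls.

TASK

Load the sloping filter feed so that the wide lying cartridge comes out first and the slim one next: lay the wide lying pleated cartridge across the track in the raised half of the feed and let it roll down to the front stop, then lay the slim lying one in the raised half so that it rolls down behind it. Leave the tall cartridge that stands upright where it is.

Things in the scene. Friction and masses are not known exactly. Their poses are not given: they have to be found in the camera images.
- feed: Fixed open-topped aluminium channel, 260 x 114 mm. Origin: bench level under its middle. x runs level from the low end (front stop, -x) to the raised open end. Track 46 mm above bench at origin, rising 0.2 rad to +x; 40 mm wide slot along its centre lets fingertips dip in. 106 mm between walls, which stand 30 mm above the track; flared lips to 48 mm in the raised half. Let go at x = +53 mm.
- wide_mid (a point): Centre of the wide lying cartridge: white pleated cylinder, grey end caps, 60 mm diameter, 90 mm long, about 0.12 kg, on its side on the bench (centre 30 mm up), free to roll. Its y axis is the cylinder's axis; x and z turn as it rolls. Resting on the track at feed x = +53 mm its centre is 87 mm above the bench; at the front stop it is at feed x = -104 mm, 56 mm up.
- slim_mid (a point): Centre of the slim lying cartridge: white pleated cylinder, grey end caps, 44 mm diameter, 90 mm long, about 0.08 kg, on its side on the bench (centre 22 mm up), free to roll. Its y axis is the cylinder's axis; x and z turn as it rolls. Resting on the track at feed x = +53 mm its centre is 79 mm above the bench; behind the wide one it is at feed x = -52 mm, 58 mm up.
- tall_mid (a point): Centre of the tall cartridge, which is not wanted: same pleated look, 60 mm diameter, 120 mm tall, standing upright on the bench farther back (centre 60 mm above the bench).
Not all that is in view belongs to the job. What is shaped like the part that bears slim_mid but red or yellow is not meant.

How it is judged (in metres and radians):
On the way, in this order (a step that is already met when the one before it is completed fails the run):
1. the wide cartridge is laid in the raised half of the feed (x of wide_mid in the frame of feed between 0 and 0.12 m and y of wide_mid in the frame of feed between -0.025 and 0.025 m and z of wide_mid in the frame of feed below 0.12 m), for 0.05 s.
2. it has rolled down to the front stop while the slim one is still outside the feed (x of wide_mid in the frame of feed between -0.118 and -0.09 m and y of wide_mid in the frame of feed between -0.02 and 0.02 m and z of wide_mid in the frame of feed below 0.068 m and horizontal distance between slim_mid and feed above 0.14 m), for 0.2 s.
3. the slim cartridge is laid in the raised half of the feed (x of slim_mid in the frame of feed between 0 and 0.12 m and y of slim_mid in the frame of feed between -0.025 and 0.025 m and z of slim_mid in the frame of feed below 0.12 m), for 0.05 s.
At the end, for the whole second after the job is handed in: The wide cartridge lies across the track against the front stop (within about 14 mm along the feed, 20 mm sideways, 15 degrees), the slim one lies across the track resting behind it (within about 17 mm along, 20 mm sideways, 15 degrees), and the tall cartridge stands within 30 mm of where it was (x of wide_mid in the frame of feed between -0.118 and -0.09 m and y of wide_mid in the frame of feed between -0.02 and 0.02 m and z of wide_mid in the frame of feed below 0.068 m and angle between the y axis of each of wide_mid, slim_mid and the y axis of feed, either way round below 0.26 rad and x of slim_mid in the frame of feed between -0.068 and -0.034 m and y of slim_mid in the frame of feed between -0.02 and 0.02 m and z of slim_mid in the frame of feed below 0.072 m and distance of tall_mid from where it was at the start of the episode below 0.03 m); the robot touches nothing.
It fails at once if the tall standing cartridge is shoved or knocked over (distance of tall_mid from where it was at the start of the episode above 0.03 m).
It also fails if it takes over 61 s, if anything falls off the work surface, if the arm or the gripper's body presses on something with over 40 N, if the wrist force passes 120 N, or if a joint passes its speed limit or range.

## Working session

There is one attempt and no reset: what is moved stays moved. The work goes in short steps, each a Python script; the robot and the scene stay as the last script left them, time stands still between calls to the robot, and variables do not carry over. Pictures are saved under pics/ and viewed, at most 10 in all, crops included, and the job is handed in when it is done.

```bash
mkdir -p pics; cat > h.py <<'E'
import numpy as np, cv2
from plant import bot
def cloud(c):
    h,w=c['range_z'].shape
    K=np.array([[c['fx'],0,c['cx']],[0,c['fy'],c['cy']],[0,0,1.]])
    u,v=np.meshgrid(np.arange(w),np.arange(h))
    p=np.stack([u,v],-1).reshape(-1,1,2).astype(float)
    s=cv2.undistortPoints(p,K,np.array([c['k1'],0,0,0.])).reshape(h,w,2)
    z=c['range_z'].astype(float)
    P=np.stack([s[...,0]*z,-s[...,1]*z,-z,np.ones_like(z)],-1)@np.array(c['extrinsics']).T
    P=P[...,:3]; P[z==0]=np.nan
    return P
E
python3 - <<'E'
from h import *
for n in ("scene","top"):
    c=bot.capture(n); np.savez(n+".npz",P=cloud(c),im=c['image'])
    cv2.imwrite(f"pics/{n}.png",c['image'][...,::-1]); print(n,np.round(c['extrinsics'],2).tolist(),c['k1'])
print(bot.get_clock(),bot.get_tool_rot())
E
```

```text
scene [[-0.55, -0.57, 0.61, 1365.87], [0.84, -0.38, 0.39, 579.52], [0.01, 0.73, 0.69, 1002.79], [0.0, 0.0, 0.0, 1.0]] -0.02167425102589121
top [[0.03, 1.0, -0.06, 464.14], [-1.0, 0.03, 0.03, 63.29], [0.03, 0.06, 1.0, 1125.96], [0.0, 0.0, 0.0, 1.0]] -0.009777922550901543
0.1 [ 9.85769357e-01  1.68101283e-01  4.81597485e-05 -8.55322869e-04]
```

View pics/top.png

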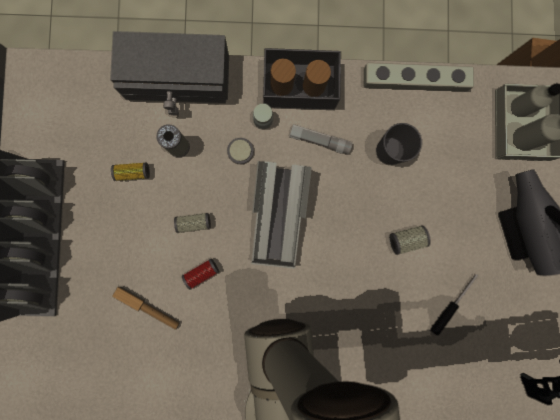

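View pics/scene.png

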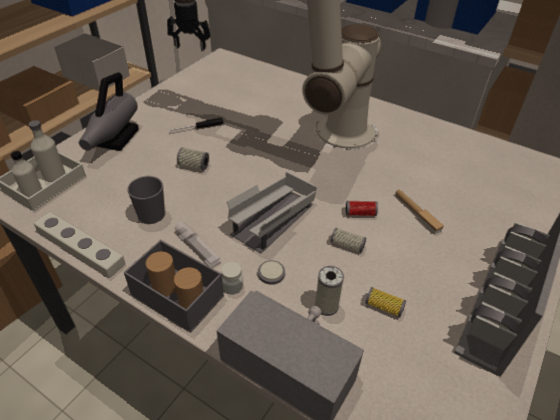

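The top view shows the wide cartridge at pixel (410,239), the slim one at (192,222), the tall one at (172,138) and the feed at about (280,214). Next I measure them from the depth images.

```bash
cat > m.py <<'E'
from h import *
for n in("top","scene"):
    d=np.load(n+".npz"); P=d['P']
    boxes=dict(top=dict(wide=(380,218,440,262),slim=(168,205,218,240),tall=(150,115,195,160),feed=(240,150,318,272)),
      scene=dict(wide=(172,142,214,175),slim=(326,224,370,256),feed=(220,165,322,250)))[n]
    for k,(a,b,c,e) in boxes.items():
        Q=P[b:e,a:c].reshape(-1,3); Q=Q[Q[:,2]>(8 if k!='feed' else 20)]
        z=np.percentile(Q[:,2],98)
        r=cv2.minAreaRect(Q[:,:2].astype(np.float32))
        T=Q[Q[:,2]>z-8]
        rt=cv2.minAreaRect(T[:,:2].astype(np.float32))
        print(n,k,len(Q),'z98 %.1f'%z,'all',np.round(np.r_[r[0],r[1],r[2]],1),'top',np.round(np.r_[rt[0],rt[1],rt[2]],1),T.mean(0).round(1))
        if k=='feed':
            g=Q[:,2]
            for x in range(int(Q[:,0].min()),int(Q[:,0].max()),25):
                S=Q[abs(Q[:,0]-x)<4]
                if len(S): print(x,S[:,1].min().round(),S[:,1].max().round(),[ (int(y),S[abs(S[:,1]-y)<5][:,2].mean().round()) for y in range(int(S[:,1].min()),int(S[:,1].max()),11) if (abs(S[:,1]-y)<5).any()])
E
python3 m.py
```

```text
top wide 838 z98 60.4 all [ 463.7 -323.8   58.9   92.7   16.1] top [ 463.6 -324.3   39.6   91.4   17.7] [ 462.9 -323.6   56.3]
top slim 569 z98 45.8 all [495.  261.2  42.7  90.7   8.8] top [495.  261.6  33.1  90.    7.2] [494.8 261.4  41.4]
top tall 714 z98 123.2 all [725.9 321.6 107.5  58.5  26.3] top [704.8 310.7  59.2  58.5  63.5] [704.4 311.1 119.7]
top feed 3522 z98 109.9 all [539.5  50.7 175.3 303.   85.6] top [602.7  25.4 135.2  87.8  86.1] [614.1  24.  108.6]
383 -14.0 17.0 [(-14, np.float64(62.0)), (-3, np.float64(63.0)), (8, np.float64(62.0))]
408 -15.0 98.0 [(-14, np.float64(41.0)), (-3, np.float64(22.0)), (8, np.float64(22.0)), (19, np.float64(22.0)), (63, np.float64(21.0)), (74, np.float64(22.0)), (85, np.float64(22.0)), (96, np.float64(38.0))]
433 -16.0 96.0 [(-16, np.float64(44.0)), (-5, np.float64(26.0)), (6, np.float64(28.0)), (17, np.float64(25.0)), (61, np.float64(26.0)), (72, np.float64(26.0)), (83, np.float64(26.0)), (94, np.float64(44.0))]
458 -20.0 94.0 [(-20, np.float64(57.0)), (-9, np.float64(32.0)), (2, np.float64(31.0)), (13, np.float64(32.0)), (57, np.floa
[... 3617 characters left out ...]
float64(98.0))]
586 -41.0 95.0 [(-41, np.float64(105.0)), (-30, np.float64(83.0)), (-19, np.float64(64.0)), (-8, np.float64(58.0)), (3, np.float64(56.0)), (47, np.float64(56.0)), (58, np.float64(60.0)), (80, np.float64(72.0)), (91, np.float64(106.0))]
611 -43.0 91.0 [(-43, np.float64(111.0)), (-32, np.float64(86.0)), (-21, np.float64(64.0)), (-10, np.float64(64.0)), (1, np.float64(64.0)), (45, np.float64(64.0)), (56, np.float64(64.0)), (78, np.float64(77.0)), (89, np.float64(109.0))]
636 -43.0 89.0 [(-43, np.float64(114.0)), (-32, np.float64(66.0)), (-21, np.float64(64.0)), (-10, np.float64(70.0)), (1, np.float64(70.0)), (45, np.float64(68.0)), (56, np.float64(68.0)), (78, np.float64(62.0))]
```

Both cameras agree to within 5 mm, and heights and sizes match the data given. The feed origin is about (528, 31.5) with yaw −0.087. Next I pick the wide cartridge.

```bash
cat >> h.py <<'E'
from scipy.spatial.transform import Rotation as R
F=np.array([528,31.5]); FY=-0.087
def quat(a):  # tool down, closing line (tool y) at world angle a
    best=None
    y=np.array([np.cos(a),np.sin(a),0]); z=np.array([0,0,-1.])
    return R.from_matrix(np.c_[np.cross(y,z),y,z]).as_quat()
def feedxy(x,y=0): return F+[x*np.cos(FY)-y*np.sin(FY),x*np.sin(FY)+y*np.cos(FY)]
E
python3 - <<'E'
from h import *
P=feedxy(53)
for f in(0,np.pi):
    for p,a in(((465,-322,150),.253),((*P,200),FY),((497.5,261.5,150),.145)):
        q=bot.ik(p,quat(a+f)); print(f,None if q is None else np.round(q,2))
E
```

```text
0 [-0.82  0.21  1.71 -0.    1.23 -1.07]
0 [-0.16  0.2   1.61 -0.    1.33 -0.07]
0 [ 0.27  0.2   1.72 -0.    1.23  0.12]
3.141592653589793 [-0.82  0.21  1.71 -0.    1.23  2.07]
3.141592653589793 None
3.141592653589793 None
```

```bash
python3 - <<'E'
from h import *
q=quat(.253); bot.gripper_to(85)
bot.movep((465,-322,120),q)
print(bot.move_straight((465,-322,7),v=100,max_force=15),bot.get_tcp_pos())
bot.gripper_to(40,30); print(bot.get_finger_gap(),bot.get_gripper_force())
bot.move_straight((465,-322,190),v=150); print(bot.get_finger_gap())
bot.movep((*feedxy(53),190),quat(FY))
c=bot.capture("scene");cv2.imwrite("pics/a.png",c['image'][100:300,150:400,::-1].repeat(2,0).repeat(2,1)); np.savez("a.npz",P=cloud(c),im=c['image'])
print(bot.get_clock(),bot.get_finger_gap(),bot.get_tcp_pos())
E
```

```text
False [ 465.53843303 -322.55082226    7.82460598]
59.28373659572687 32.21331775188446
59.11430746468995
6.1333 59.52574191696866 [580.81685286  25.74082794 189.89840336]
```

View pics/a.png

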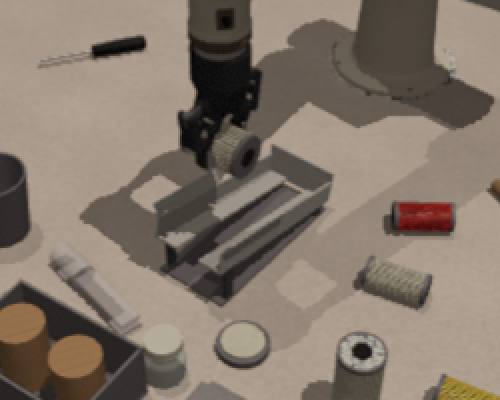

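The picture shows the wide cartridge held level and crosswise over the raised half of the feed, at crop pixel (235,152). Next I lower and release it.

```bash
python3 - <<'E'
from h import *
xy=feedxy(53)
bot.move_straight((*xy,95),v=120)
print(bot.move_straight((*xy,66),v=50,max_force=8),bot.get_tcp_pos(),bot.get_contact_force())
bot.dwell(.1); bot.gripper_to(85); p=bot.get_tcp_pos()
bot.move_straight((*xy,p[2]+110),v=80)
bot.movep((497.5,261.5,130),quat(.145))
c=bot.capture("top");cv2.imwrite("pics/b.png",c['image'][130:290,150:340,::-1].repeat(3,0).repeat(3,1)); np.savez("b.npz",P=cloud(c),im=c['image'])
print(bot.get_clock(),bot.get_finger_gap())
P=cloud(c)[150:272,230:325].reshape(-1,3)
d=P[:,:2]-F; x=d@[np.cos(FY),np.sin(FY)]; y=d@[-np.sin(FY),np.cos(FY)]
m=(abs(y)<49)&(P[:,2]-46-.2027*x>20)&(x<120)
print(m.sum(),x[m].mean(),y[m].mean(),np.ptp(y[m]),P[m,2].max())
E
```

```text
True [579.69202126  27.06101061  64.68444434] [-0.56920389  0.22884118  4.34034925]
10.7417 84.95365686709569
911 -108.31938138644006 -1.6661606003003637 96.12733819872268 89.32544989519602
```

View pics/b.png

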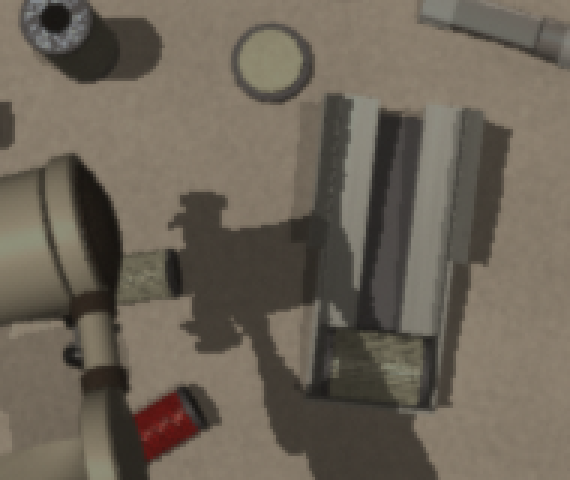

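The wide cartridge lies square against the front stop at crop pixel (383,368), and the slim one is untouched at (145,275). Next comes the slim one.

```bash
python3 - <<'E'
from h import *
s=(497.5,261.5)
print(bot.move_straight((*s,3),v=90,max_force=15),bot.get_tcp_pos())
bot.gripper_to(25,30); print(bot.get_finger_gap(),bot.get_gripper_force())
bot.move_straight((*s,190),v=150)
xy=feedxy(53)
bot.movep((*xy,190),quat(FY)); print(bot.get_finger_gap())
c=bot.capture("scene");cv2.imwrite("pics/c.png",c['image'][100:300,150:400,::-1].repeat(2,0).repeat(2,1))
E
```

```text
False [498.06527525 261.67452293   3.66177144]
43.237748498340295 30.413646697998047
43.22235910693051
```

View pics/c.png

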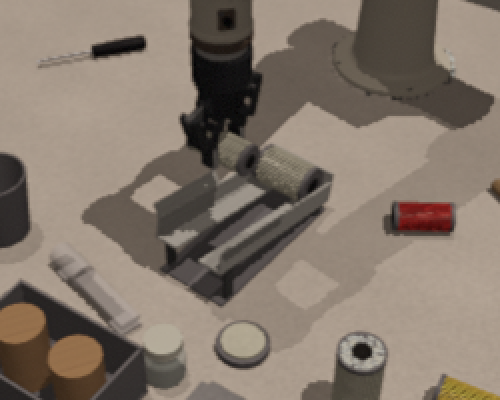

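The slim cartridge is held crosswise at crop pixel (238,155), and the wide one is at the stop at (285,172). Next I lower and release.

```bash
python3 - <<'E'
from h import *
xy=feedxy(53)
bot.move_straight((*xy,90),v=120)
print(bot.move_straight((*xy,61),v=50,max_force=8),bot.get_tcp_pos(),bot.get_contact_force())
bot.dwell(.1); bot.gripper_to(85); p=bot.get_tcp_pos()
bot.move_straight((*xy,p[2]+120),v=80)
bot.movep((430,-250,250),quat(.0)); bot.dwell(.5)
c=bot.capture("top");cv2.imwrite("pics/d.png",c['image'][110:290,150:340,::-1].repeat(3,0).repeat(3,1))
print(bot.get_clock())
P=cloud(c)[150:272,230:325].reshape(-1,3)
d=P[:,:2]-F; x=d@[np.cos(FY),np.sin(FY)]; y=d@[-np.sin(FY),np.cos(FY)]
for a,b in((-134,-78),(-72,-25)):
    m=(abs(y)<49)&(P[:,2]-46-.2027*x>33)&(x>a)&(x<b)
    print(m.sum(),x[m].mean(),y[m].mean(),np.percentile(P[m,2],97))
E
```

```text
True [579.76344109  27.04152285  60.03036745] [-1.3795348   0.24032312  4.97349539]
20.7917
763 -105.28882196440799 -2.154333176704759 85.62868412011821
462 -54.81781969028468 0.31985306721918527 80.84549564068435
```

View pics/d.png

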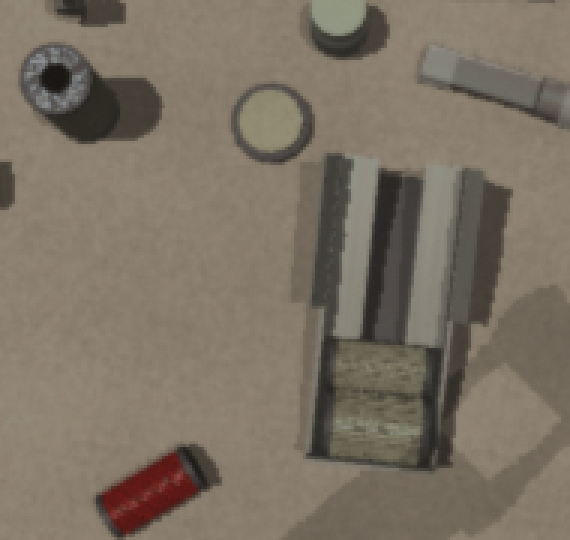

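The wide cartridge is at the stop (crop 380,425) with the slim one square behind it (380,367). Measured heights and feed x match what was given, and the tall cartridge has not moved.

```bash
python3 -c "
from plant import bot
print(bot.job_done())"
```

```text
the job is handed in; nothing more can be done
None
```

I handed the job in at about 21 s: the wide cartridge is at the front stop, the slim one is square behind it, and the tall one still stands where it was; the hand-in call returned no verdict.

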